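Tighten the wing nut on the round casting mould

TASK

Tighten the wing nut on top of the round plaster mould: turn it clockwise (seen from above) up to its stop, where its wings lie in line with the steel clamp bar beneath, within the short arc that the two pouring risers leave free, then let go. Leave the square mould's wing nut loose as it is.

Things in the scene. Friction and masses are not known exactly. Their poses are not given: they have to be found in the camera images.
- round_mould: Fixed round plaster drum, 168 mm across, 80 mm high. Origin: centre of its underside, on the bench. A dark steel clamp bar, 32 x 184 mm, lies along its own y axis, upper face 92 mm above the bench. Two white risers (19 mm across, tops at 152 mm) stand 60 mm from the middle, 37.5 degrees counter-clockwise from the bar's two ends; fingers astride the wings clear them over the whole travel.
- round_nut_grip (a point): Grip point on the round mould's brass wing nut: on its axis, 124 mm above the bench. Turns with the nut: x along the wings, y across them (grip direction), z up. The nut: a round foot 34 mm across, 92 to 100 mm above the bench; on it an upright blade 12 mm thick, 50 mm long, up to 132 mm; at the blade's ends round lobes 10 mm thick, out to 44 mm from the axis, up to 144 mm.
- round_nut (a joint): Angle (rad) of the round mould's wing nut; grows clockwise seen from above. 0: loose limit; 1.4: tight stop, wings in line with the clamp bar. Starts between 0.1 and 0.5, so it needs 50 to 75 degrees clockwise. Stiff, about 0.12 N m; it stays where it is left.
- square_nut (a joint): Angle (rad) of the like brass wing nut on the other, square mould (150 mm square, same height, with a like bar and risers). Same meaning; it starts loose, between 0.1 and 0.5, and is to be left alone.
Not all that is in view belongs to the job. Leave any turquoise look-alike of the part that bears square_nut alone.

How it is judged:
By the outcome, as a careful person would: the job done as asked, in the order asked, and still so for the second after the job is handed in, with the robot touching nothing.
It also fails if it takes over 32 s, if anything falls off the work surface, if the arm or the gripper's body presses on something with over 40 N, if the wrist force passes 120 N, or if a joint passes its speed limit or range.

ROBOT

A 6-joint arm with a two-finger parallel gripper is mounted at the origin on the work surface. World frame = base frame: x ahead of the robot, y to its left, z up, the work surface at z = 0. Lengths are in m, angles in rad, forces in N, time in s.
With the tool pointing down it reaches from about 0.35 to 0.775 m from the base axis. Payload 7.3 kg.
Tool frame: the origin (TCP) lies at the very end of the fingers, on their centre line; the grasp point (between the pads) lies 19 mm behind it (robot.pinch_z is the distance from the TCP to the grasp point, in m); z points along the fingers, y is the line along which they close (so a half turn about z gives the same grasp; the last joint's range is limited). The gripper opens to 92 mm and grips with 3 to 60 N. Pads are 19 mm wide; open, the fingers measure 130 mm over their backs; the gripper's body (75 mm by 190 mm) begins 47 mm behind the grasp point.
Start: joints at [0.979, 0.342, 1.524, -0, 1.275, -0.146], TCP at [0.226, 0.474, 0.227] pointing down, gripper open.
Joint ranges: [-2.53, 2.53], [-0.77, 2.02], [0.04, 2.7], [-1, 4.14], [0.28, 2.66], [-3.11, 3.11]. Speed limits (rad/s): [2.57, 2.57, 3.14, 3.14, 3.14, 3.14].

INTERFACE

Orientations are given as [roll, pitch, yaw] about the fixed x, y, z axes, in that order (R = Rz(yaw) Ry(pitch) Rx(roll)).
In Python, from cell import robot gives the robot as it stands.
- The arm moves only by the tool move_arm, never from a script. Its argument "motion" is a list of rows, each a list of 6 numbers: the shift along the tool's x, y, z in units of 0.1 m (1.0 is 0.1 m), then the turn, a rotation vector about the tool's x, y, z in units of pi rad (1.0 is pi rad). In form: [[dx, dy, dz, rx, ry, rz], ...]. A call has 1 to 12 rows; each row is the pose to reach, as a shift and turn from the pose commanded when the call began, along the tool's axes at that moment, turning the shorter way round; what a row does not reach only later rows make up. A row lasts 1/8 s, in which the tool goes at most 62.5 mm and 10.7 degrees, less where a joint would pass 70% of its speed; a pose out of reach is approached as far as the arm can. A call with a number of a shift or a turn outside -1 to 1 is refused whole. A call with a gripper value outside its range is refused whole. "fingers" is the opening, from -1 (shut) to 1 (fully open), set as the call begins (left out, the last holds). The fingers move at their own pace and stop on an object; "newtons" is the grip in N (left out, the last holds). Time passes only in rows, so rows that repeat a pose let the fingers close. It gives the time, the measured TCP pose, the force, the opening and the grip force at its end, in the units of the state.
- robot.observe(): the state, without advancing time (a new reading comes with each control period).
- robot.read_camera(name): name is "scene" or "top" or "wrist"; returns a dict with "image" (420x560x3 uint8, red, green, blue), "range_z" (420x560 float32, m along the optical axis (not along the pixel's ray), 0 where there is no reading), "vfov" (degrees; the focal length in pixels is half the picture's height over the tangent of half this angle, whatever the lens; pixels are square), "cx", "cy" (the principal point, pixels), "extrinsics" (4x4, takes a point from camera to world coordinates); the wrist camera has in their place "hand_eye" (4x4, takes a point from camera to tool coordinates, whose origin is the TCP and whose axes are the flange's). Camera axes: x right, y up, looking along -z (the intrinsics and any distortion apply to the point x, -y, -z); pixel columns grow to the right and rows downward; lengths in m; the calibration is good to about 2 mm. A picture is of the moment at which its call begins: read the wrist's pose just before it.
- robot.hand_in(): hands the job in; it is judged then, once.
The state is a dict: "time": time; "qpos": joint angles; "qvel": joint speeds; "joint_efforts": joint torques, N m; "tool_pos": TCP position; "tool_rot": TCP orientation; "contact_force": force on the tool from outside, world axes, zero at the start; "torque": the same for the moment, N m; "opening": finger opening in m; "grip_force": force on a finger pad.
Only numpy, scipy, OpenCV 4.12 (cv2) and the standard library are available. Lean on these libraries where they do the work, as an engineer would, in place of code of your own. Each camera call takes 0.05 s, during which the arm holds its last target. There are 200 camera calls.

## Working session

There is one attempt and no reset: what is moved stays moved. The work goes in short steps, Python scripts to look and compute and a tool call to move; the robot and the scene stay as the last step left them, time stands still between calls to the robot, and variables do not carry over. Pictures are saved under pics/ and viewed, at most 10 in all, crops included, and the job is handed in when it is done.

Besides the shell and the picture viewer there is one more tool, called after "Call:" by a JSON object that holds its "api" and its "payload". move_arm: Moves the arm, as the interface text tells. Shifts and turns lie within -1 to 1; 1 stands for 0.1 m of shift or pi rad of turn. Its arguments: {"type":"object","properties":{"motion":{"type":"array"},"fingers":{"type":"number"},"newtons":{"type":"number"}},"required":["motion"]}

```bash
ls; mkdir -p pics
cat > h.py <<'E'
import numpy as np,cv2
from cell import robot
def shot(n):
    o=robot.observe(); c=robot.read_camera(n)
    if n=='wrist':
        from scipy.spatial.transform import Rotation as R
        T=np.eye(4);T[:3,:3]=R.from_euler('xyz',o['tool_rot']).as_matrix();T[:3,3]=o['tool_pos']
        c['E']=T@c['hand_eye']
    else: c['E']=np.array(c['extrinsics'])
    c['f']=210/np.tan(np.radians(c['vfov'])/2); return c
def ray(c,u,v):
    d=np.array([(u-c['cx'])/c['f'],-(v-c['cy'])/c['f'],-1.]); return c['E'][:3,3],c['E'][:3,:3]@d
def onplane(c,u,v,z):
    o,d=ray(c,u,v); return o+d*(z-o[2])/d[2]
def cloud(c):
    v,u=np.mgrid[:420,:560]; r=c['range_z'].astype(float)
    P=np.stack([(u-c['cx'])/c['f']*r,-(v-c['cy'])/c['f']*r,-r],-1)
    return P@c['E'][:3,:3].T+c['E'][:3,3]
E
python3 - <<'E'
from h import *
for n in('scene','top'):
    c=shot(n); print(n,[k for k in c],c['vfov'],c['cx'],c['cy'],c.get('distortion'),c['E'].round(3).tolist()); cv2.imwrite(f'pics/{n}.png',c['image'][:,:,::-1]);
E
```

```text
pics
scene ['image', 'range_z', 'vfov', 'cx', 'cy', 'extrinsics', 'E', 'f'] 45.547218407640315 273.0647425453108 199.257592916725 None [[-0.654, -0.627, 0.424, 1.038], [0.757, -0.532, 0.38, 0.403], [-0.013, 0.57, 0.822, 1.27], [0.0, 0.0, 0.0, 1.0]]
top ['image', 'range_z', 'vfov', 'cx', 'cy', 'extrinsics', 'E', 'f'] 56.88072577555113 283.72510731338417 203.22123195969138 None [[0.008, 0.995, -0.095, 0.317], [-1.0, 0.01, 0.019, -0.133], [0.02, 0.095, 0.995, 1.25], [0.0, 0.0, 0.0, 1.0]]
```

View pics/top.png

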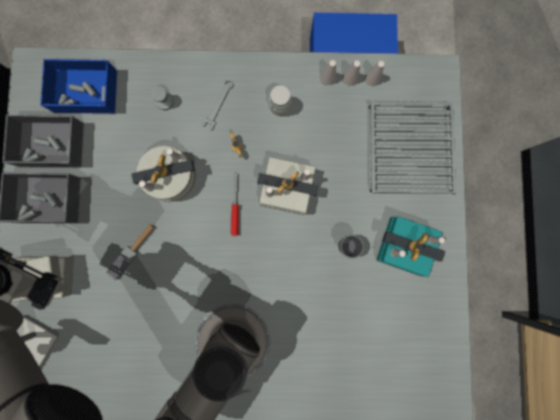

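View pics/scene.png

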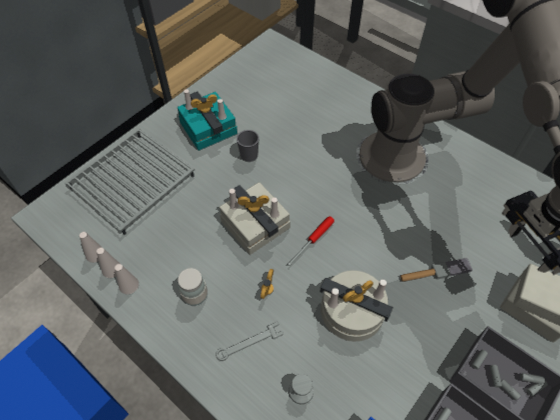

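Both pictures show the same set. What could be taken for the target in top: the round mould's nut (160,172), the square mould's nut (290,183), the turquoise look-alike (417,245) and a loose wing nut on the bench (236,143). I choose the round drum at (160,172), which is at (357,295) in scene.

Run:
```python
from h import *
ims=[]
for n,(u,v) in(('top',(160,172)),('scene',(357,297))):
    c=shot(n);P=cloud(c); im=c['image']
    s=np.zeros((420,560),bool); s[v-45:v+45,u-45:u+45]=1
    hsv=cv2.cvtColor(im,cv2.COLOR_RGB2HSV)
    H,S,V=cv2.split(hsv)
    br=s&(H>8)&(H<28)&(S>130)&(V>60)
    dk=s&(V<75)&(P[...,2]>.08)&(P[...,2]<.105)
    for nm,m,z in(('brass',br,.132),('bar',dk,.092)):
        vv,uu=np.nonzero(m); Q=np.array([onplane(c,a,b,z) for a,b in zip(uu,vv)])
        d=P[m]; ctr=np.median(Q[:,:2],0)
        k=np.cov(Q[:,:2].T); w,e=np.linalg.eigh(k); 
        print(n,nm,m.sum(),'uv',uu.mean().round(1),vv.mean().round(1),'plane',Q[:,:2].mean(0).round(4),'ang',np.degrees(np.arctan2(e[1,1],e[0,1])).round(1),'len',(4*np.sqrt(w)).round(3),'z',np.percentile(d[:,2],[5,50,95]).round(3),'depthmean',d.mean(0).round(4))
    ims.append(cv2.resize(im[v-45:v+45,u-45:u+45],(400,400),interpolation=cv2.INTER_CUBIC))
cv2.imwrite('pics/crop.png',np.hstack(ims)[:,:,::-1])
```

```text
top brass 117 uv 159.8 170.4 plane [0.5159 0.2059] ang 158.1 len [0.035 0.08 ] z [0.098 0.132 0.145] depthmean [0.5154 0.2053 0.1335]
top bar 407 uv 165.5 170.4 plane [0.523  0.2009] ang 103.9 len [0.033 0.232] z [0.088 0.092 0.096] depthmean [0.523  0.2008 0.0923]
scene brass 240 uv 356.9 293.6 plane [0.529  0.2157] ang 165.9 len [0.034 0.093] z [0.099 0.133 0.145] depthmean [0.5291 0.2156 0.1315]
scene bar 660 uv 359.0 298.9 plane [0.5199 0.2206] ang 103.7 len [0.043 0.233] z [0.088 0.093 0.097] depthmean [0.5203 0.2208 0.0928]
```

View pics/crop.png

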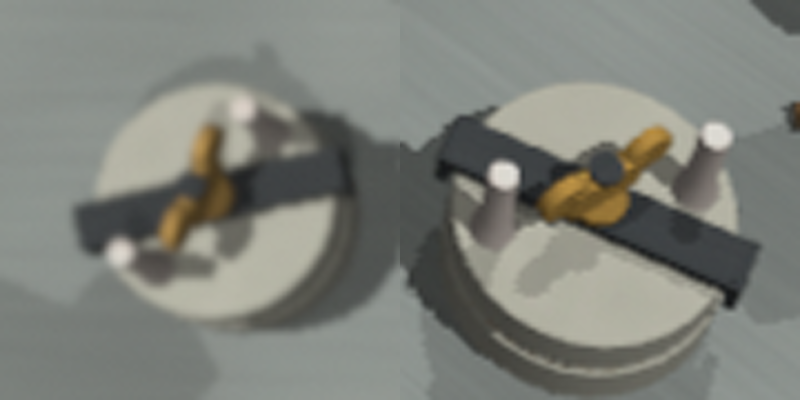

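The crop shows the drum with its brass nut at crop (200,190). Its wings are well off the dark bar, with white risers on both sides, so the choice holds. The two views differ by about 1–2 cm, so I'll go above and look from close by.

Run:
```python
from h import *
from scipy.spatial.transform import Rotation as R
o=robot.observe(); print(o['time'],o['tool_pos'],o['tool_rot'],o['qpos'],o['opening'],o['contact_force'])
M=R.from_euler('xyz',o['tool_rot']).as_matrix();print(M.round(3))
c=shot('wrist');print(c['hand_eye'].round(3),c['vfov'])
print((M.T@(np.array([.45,.20,.30])-o['tool_pos'])/.1).round(3),(M.T@(np.array([.52,.21,.30])-o['tool_pos'])/.1).round(3))
```

```text
0.2 [0.22621166 0.47350215 0.22630704] [-3.14068787e+00 -1.62864430e-04  2.69576257e+00] [ 9.78986530e-01  3.42459777e-01  1.52465723e+00  3.08578382e-05
  1.27539450e+00 -1.45988784e-01] 0.09183013693137616 [ 5.08145501e-04 -2.75280792e-01  5.15864904e-01]
[[-0.902  0.431 -0.001]
 [ 0.431  0.902 -0.001]
 [ 0.    -0.001 -1.   ]]
[[-0.     0.969  0.247  0.066]
 [ 1.     0.     0.001 -0.   ]
 [ 0.001  0.247 -0.969 -0.159]
 [ 0.     0.     0.     1.   ]] 62.661531595473825
[-3.198 -1.503 -0.736] [-3.787 -1.111 -0.737]
```

Call:
{"api": "move_arm", "payload": {"motion": [[-0.5,-0.15,-0.1,0,0,0],[-0.95,-0.28,-0.15,0,0,0]]}}

```text
time: 0.5
tool_pos: [0.3006, 0.4069, 0.242]
tool_rot: [3.141, 0.0, 2.697]
contact_force: [0.7, 0.1, -0.1]
opening: 0.0917
grip_force: 0.0
```

Call:
{"api": "move_arm", "payload": {"motion": [[-0.5,-0.15,-0.1,0,0,0],[-0.95,-0.28,-0.15,0,0,0]]}}

```text
time: 0.75
tool_pos: [0.3749, 0.3401, 0.2572]
tool_rot: [3.141, 0.0, 2.696]
contact_force: [0.4, -0.1, 0.0]
opening: 0.0915
grip_force: 0.0
```

Call:
{"api": "move_arm", "payload": {"motion": [[-0.5,-0.15,-0.1,0,0,0],[-0.95,-0.28,-0.15,0,0,0]]}}

```text
time: 1.0
tool_pos: [0.4486, 0.2737, 0.2723]
tool_rot: [3.141, 0.0, 2.695]
contact_force: [-0.2, 0.2, -0.1]
opening: 0.0918
grip_force: 0.0
```

Call:
{"api": "move_arm", "payload": {"motion": [[-0.5,-0.15,0,0,0,0],[-0.95,-0.28,0,0,0,0],[-0.95,-0.28,0,0,0,0],[-0.95,-0.28,0,0,0,0],[-0.95,-0.28,0,0,0,0]]}}

```text
time: 1.62
tool_pos: [0.5201, 0.2098, 0.2719]
tool_rot: [3.141, -0.0, 2.697]
contact_force: [-0.1, 0.0, -0.0]
opening: 0.0914
grip_force: 0.0
```

```bash
cat > look.py <<'E'
from h import *
import sys
c=shot('wrist');P=cloud(c);im=c['image'];H,S,V=cv2.split(cv2.cvtColor(im,cv2.COLOR_RGB2HSV))
o=robot.observe();print(o['tool_pos'].round(4),o['tool_rot'].round(4),o['qpos'].round(2),o['opening'])
Z=P[...,2]; near=np.hypot(P[...,0]-.52,P[...,1]-.21)<.08
def ax(m,nm,minrect=False):
    Q=P[m][:,:2]; print(nm,m.sum(),'mean',Q.mean(0).round(4),'z',np.percentile(P[m][:,2],[5,50,95]).round(3))
    r=cv2.minAreaRect(Q.astype(np.float32)*1000); b=cv2.boxPoints(r); e=[b[1]-b[0],b[2]-b[1]]; e=max(e,key=np.linalg.norm)
    k=np.linalg.eigh(np.cov(Q.T))[1][:,1]
    print('  rect c',np.round(r[0],1),'size',np.round(r[1],1),'ang',round(np.degrees(np.arctan2(e[1],e[0]))%180,1),'pca',round(np.degrees(np.arctan2(k[1],k[0]))%180,1))
br=(H>8)&(H<28)&(S>120)&(V>50)&near
ax(br&(Z>.105)&(Z<.15),'wings')
ax(br&(Z>.138)&(Z<.15),'lobetops')
ax((V<90)&(S<90)&(Z>.085)&(Z<.1)&(np.hypot(P[...,0]-.52,P[...,1]-.21)<.12),'bar')
n,l,st,ce=cv2.connectedComponentsWithStats(((Z>.147)&(Z<.158)&near).astype(np.uint8))
for i in range(1,n):
    if st[i,4]>20: print('riser',st[i,4],P[l==i].mean(0).round(4))
cv2.imwrite(sys.argv[1],im[:,:,::-1])
E
python3 look.py pics/w1.png
```

```text
[0.5201 0.2098 0.272 ] [ 3.1413 -0.      2.6975] [ 0.25  0.38  1.34  0.    1.42 -0.88] 0.09171398872182727
wings 836 mean [0.5158 0.2145] z [0.132 0.142 0.145]
  rect c [519.2 213. ] size [11.9 84. ] ang 161.6 pca 161.7
lobetops 588 mean [0.5171 0.214 ] z [0.139 0.143 0.145]
  rect c [520.7 212.4] size [ 9.8 80.9] ang 161.3 pca 161.7
bar 4947 mean [0.518  0.2169] z [0.091 0.093 0.094]
  rect c [505.  208.3] size [ 64.6 183.7] ang 104.5 pca 104.7
riser 370 [0.4737 0.2496 0.1527]
riser 164 [0.5636 0.1774 0.152 ]
```

View pics/w1.png

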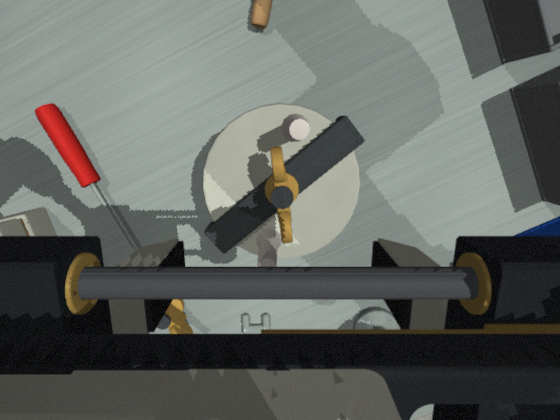

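The picture shows the drum with the nut at (282,193), the bar running from (215,235) to (350,130), and the risers at (298,128) and (267,245). The estimates agree:
- **Axis:** about (0.520, 0.213).
- **Angles:** wings at 161.6°, bar at 104.6°, so about 57° of clockwise turn is left. This fits the stated range.

Next I align the tool (-7°), half-close the fingers and descend.

Call:
{"api": "move_arm", "payload": {"motion": [[0.01,0.03,0.3,0,0,-0.039],[0.01,0.03,0.6,0,0,-0.039],[0.01,0.03,0.9,0,0,-0.039],[0.01,0.03,0.9,0,0,-0.039],[0.01,0.03,0.9,0,0,-0.039],[0.01,0.03,0.9,0,0,-0.039]], "fingers": -0.02, "newtons": 40}}

```text
time: 2.42
tool_pos: [0.522, 0.2124, 0.1834]
tool_rot: [3.14, 0.002, 2.819]
contact_force: [0.4, -0.1, -0.2]
opening: 0.0454
grip_force: 0.0
```

```bash
python3 look.py pics/w2.png
```

```text
[0.5219 0.2122 0.1831] [3.1401e+00 2.1000e-03 2.8185e+00] [ 0.25  0.45  1.49  0.    1.21 -1.  ] 0.045136009157556285
wings 1354 mean [0.5073 0.2172] z [0.132 0.141 0.145]
  rect c [511. 215.] size [13.4 67.2] ang 161.6 pca 161.6
lobetops 890 mean [0.5049 0.2181] z [0.139 0.143 0.145]
  rect c [512.4 215.5] size [ 9.7 65. ] ang 161.9 pca 161.6
bar 6698 mean [0.5128 0.2365] z [0.091 0.093 0.094]
  rect c [527.9 221.8] size [ 50.7 168.7] ang 104.2 pca 102.8
riser 784 [0.4736 0.2496 0.1527]
riser 565 [0.5657 0.1764 0.1521]
```

View pics/w2.png

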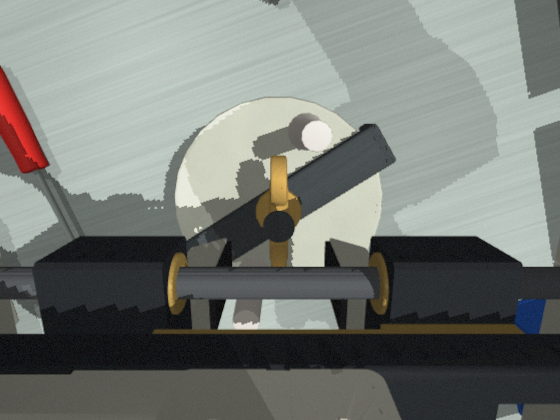

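The nut at (278,195) is upright and centred between the fingers at (212,280) and (345,280). The axis from the risers' midpoint is (0.520, 0.213). I correct by 2 mm, go down and grip.

Call:
{"api": "move_arm", "payload": {"motion": [[0.02,0,0.25,0,0,0],[0.02,0,0.5,0,0,0],[0.02,0,0.65,0,0,0],[0.02,0,0.77,0,0,0],[0.02,0,0.77,0,0,0],[0.02,0,0.77,0,0,0]]}}

```text
time: 3.22
tool_pos: [0.52, 0.2127, 0.1054]
tool_rot: [3.141, 0.001, 2.818]
contact_force: [-0.4, -0.5, 0.7]
opening: 0.0448
grip_force: 0.0
```

Call:
{"api": "move_arm", "payload": {"motion": [[0,0,0,0,0,0],[0,0,0,0,0,0],[0,0,0,0,0,0],[0,0,0,0,0,0],[0,0,0,0,0,0]], "fingers": -1, "newtons": 40}}

```text
time: 3.85
tool_pos: [0.5198, 0.2135, 0.1049]
tool_rot: [3.14, 0.001, 2.818]
contact_force: [0.9, 5.5, -1.6]
opening: 0.0116
grip_force: 40.0
```

Call:
{"api": "move_arm", "payload": {"motion": [[0,0,0,0,0,0.04],[0,0,0,0,0,0.08],[0,0,0,0,0,0.12],[0,0,0,0,0,0.16],[0,0,0,0,0,0.2],[0,0,0,0,0,0.24],[0,0,0,0,0,0.27],[0,0,0,0,0,0.27],[0,0,0,0,0,0.27]]}}

```text
time: 4.97
tool_pos: [0.5204, 0.2141, 0.1049]
tool_rot: [3.138, -0.002, 1.97]
contact_force: [3.6, 7.8, -2.6]
opening: 0.0118
grip_force: 40.0
```

Run:
```python
from h import *
o=robot.observe()
for k in('tool_pos','tool_rot','contact_force','torque','opening','qpos'):print(k,np.round(o[k],3))
```

```text
tool_pos [0.52  0.214 0.105]
tool_rot [ 3.138e+00 -2.000e-03  1.970e+00]
contact_force [ 3.553  7.815 -2.635]
torque [ 0.998 -0.399 -0.172]
opening 0.012
qpos [ 0.253  0.53   1.586  0.002  1.022 -0.147]
```

Call:
{"api": "move_arm", "payload": {"motion": [[0,0,0,0,0,0.015],[0,0,0,0,0,0.03],[0,0,0,0,0,0.04],[0,0,0,0,0,0.046],[0,0,0,0,0,0.052],[0,0,0,0,0,0.052]]}}

```text
time: 5.72
tool_pos: [0.5206, 0.2142, 0.1049]
tool_rot: [3.138, -0.002, 1.807]
contact_force: [5.7, 8.3, -3.0]
opening: 0.0118
grip_force: 40.1
```

Run:
```python
from h import *
o=robot.observe()
for k in('tool_pos','tool_rot','contact_force','torque','opening','qpos'):print(k,np.round(o[k],3))
```

```text
tool_pos [0.521 0.214 0.105]
tool_rot [ 3.138e+00 -2.000e-03  1.807e+00]
contact_force [ 5.688  8.333 -2.999]
torque [ 1.101 -0.487  0.378]
opening 0.012
qpos [0.253 0.53  1.586 0.002 1.022 0.016]
```

Call:
{"api": "move_arm", "payload": {"motion": [[0,0,0,0,0,0.006],[0,0,0,0,0,0.012],[0,0,0,0,0,0.012]]}}

```text
time: 6.1
tool_pos: [0.5206, 0.2142, 0.1049]
tool_rot: [3.138, -0.002, 1.771]
contact_force: [4.0, 8.3, -3.2]
opening: 0.0118
grip_force: 41.2
```

Run:
```python
from h import *
o=robot.observe()
for k in('tool_pos','tool_rot','contact_force','torque','opening','qpos'):print(k,np.round(o[k],3))
```

```text
tool_pos [0.521 0.214 0.105]
tool_rot [ 3.138e+00 -2.000e-03  1.771e+00]
contact_force [ 3.991  8.271 -3.222]
torque [ 1.148 -0.541  0.908]
opening 0.012
qpos [0.253 0.53  1.586 0.002 1.022 0.052]
```

The moment has risen to 0.9 N m, so the nut is at its stop. I open, go straight up and check.

Call:
{"api": "move_arm", "payload": {"motion": [[0,0,0,0,0,0],[0,0,0,0,0,0],[0,0,0,0,0,0],[0,0,0,0,0,0]], "fingers": 0}}

```text
time: 6.6
tool_pos: [0.5193, 0.2124, 0.1047]
tool_rot: [-3.141, 0.0, 1.769]
contact_force: [-0.2, -0.4, 0.4]
opening: 0.0446
grip_force: 0.0
```

Call:
{"api": "move_arm", "payload": {"motion": [[0,0,-0.2,0,0,0],[0,0,-0.6,0,0,0],[0,0,-1,0,0,0],[0,0,-1,0,0,0]]}}

```text
time: 7.1
tool_pos: [0.5211, 0.2129, 0.2081]
tool_rot: [3.135, -0.0, 1.769]
contact_force: [-0.2, 0.5, -0.9]
opening: 0.0464
grip_force: 0.0
```

Call:
{"api": "move_arm", "payload": {"motion": [[0,0,-0.4,0,0,0],[0,0,-0.7,0,0,0],[0,0,-0.7,0,0,0],[0,0,-0.7,0,0,0]], "fingers": 1}}

```text
time: 7.6
tool_pos: [0.5188, 0.2123, 0.273]
tool_rot: [-3.139, 0.0, 1.769]
contact_force: [0.1, -0.1, 0.4]
opening: 0.0816
grip_force: 0.0
```

```bash
python3 look.py pics/w3.png
```

```text
[0.5187 0.2123 0.2728] [-3.1383e+00  1.0000e-04  1.7689e+00] [0.25 0.38 1.34 0.   1.43 0.05] 0.08504757810448692
wings 886 mean [0.5194 0.2172] z [0.132 0.142 0.145]
  rect c [519.9 213.7] size [11.7 84.6] ang 103.3 pca 104.0
lobetops 632 mean [0.5199 0.2154] z [0.139 0.143 0.145]
  rect c [520.5 212.7] size [ 9.8 81.4] ang 104.0 pca 104.1
bar 3839 mean [0.5164 0.2279] z [0.091 0.093 0.094]
  rect c [509.3 213.3] size [ 53.1 176.6] ang 104.1 pca 104.3
riser 362 [0.4738 0.25   0.1527]
riser 320 [0.5669 0.1762 0.1524]
```

View pics/w3.png

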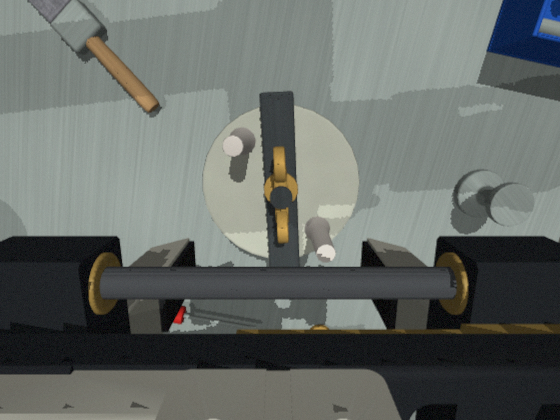

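The wings at (280,195) lie along the bar (104.0° against 104.2°), at the stop, and the gripper is open and clear.

```bash
python3 -c "
from cell import robot
print(robot.hand_in())"
```

```text
the job is handed in; nothing more can be done
None
```

The round mould's wing nut is turned clockwise to its stop, in line with the clamp bar (104.0° against 104.2° measured). I let go, left the square mould's nut alone and handed the job in at about 7.7 s.

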